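# Pop the sample hatch of the paint colour meter

### The arm

A 6-joint arm with a two-finger parallel gripper is mounted at the origin on the work surface. World frame = base frame: x ahead of the robot, y to its left, z up, the work surface at z = 0. Lengths are in m, angles in rad, forces in N, time in s.
With the tool pointing down it reaches from about 0.35 to 0.775 m from the base axis. Payload 5.5 kg.
Tool frame: the origin (TCP) lies midway between the tips of the shut fingers; the grasp point (between the pads) lies 19 mm behind it (pinch_z is the distance from the TCP to the grasp point, in m); z points along the fingers, y is the line along which they close (so a half turn about z gives the same grasp; the last joint's range is limited). The gripper opens to 85 mm and grips with 20 to 120 N. Pads are 22 mm wide; open, the fingers measure 114 mm over their backs; the gripper's body (76 mm by 85 mm) begins 54 mm behind the grasp point. The pads swing forward as they close: fully open they stand 13 mm farther back than shut.
Start: joints at [1.083, 0.313, 0.046, 1.304, 0, 1.431], TCP at [0.196, 0.541, 0.231] pointing down, gripper open.
Joint ranges: [-2.76, 2.76], [-0.86, 1.69], [-1.03, 1.26], [-2.2, 2.34], [-1.47, 1.5], [-3.14, 3.14]. Speed limits (rad/s): [2.57, 2.57, 3.14, 3.14, 3.14, 3.14].

### API

Orientations are given as a unit quaternion [w, x, y, z].
In Python, from cell import get_obs, snapshot, sign_off, pinch_z gives the robot as it stands.
- The arm moves only by the shell command python3 -m inch 'ROWS' [FORCE]. ROWS is JSON, a list that holds one entry, the list of rows, each a list of 5 numbers: the opening, from -1 (shut) to 1 (fully open), so that 0 is half open, then the shift along the tool's x, y, z in mm, then the turn about the tool's z in degrees. A call has 1 to 10 rows; each row shifts and turns the commanded pose from where the row before left it, along the tool's axes as they then stand; what a row does not reach is not made up. A row lasts 1/8 s, in which the tool goes at most 62.5 mm and 10.7 degrees, less where a joint would pass 70% of its speed; a pose out of reach is approached as far as the arm can. A call is refused whole if a number of a shift passes 62.5 or a number of a turn 10.7, either way. A call with a gripper value outside its range is refused whole. The fingers move at their own pace and stop on an object; FORCE is the grip in N (left out, the last holds). Time passes only in rows, so rows that do not move let the fingers close. It gives the time, the measured TCP pose, the force, the opening and the grip force at its end, in the units of the state.
- get_obs(): the state, without advancing time (a new reading comes with each control period).
- snapshot(name): name is "scene" or "top" or "wrist"; returns a dict with "frame" (384x512x3 uint8, red, green, blue), "fx", "fy", "cx", "cy" (pixels), "cam_to_world" (4x4, takes a point from camera to world coordinates). Camera axes: x right, y down, z forward; pixel columns grow to the right and rows downward; lengths in m; the calibration is good to about 2 mm. A picture is of the moment at which its call begins. There is no depth.
- sign_off(): hands the job in; it is judged then, once.
The state is a dict: "time": time; "joint_pos": joint angles; "dq": joint speeds; "joint_torque": joint torques, N m; "tool_pos": TCP position; "ee_rot": TCP orientation; "force": force on the tool from outside, world axes, zero at the start; "torque": the same for the moment, N m; "finger_gap": finger opening in m; "finger_force": force on a finger pad.
Only numpy, scipy, OpenCV 4.12 (cv2) and the standard library are available. Lean on these libraries where they do the work, as an engineer would, in place of code of your own. Each camera call takes 0.05 s, during which the arm holds its last target. There are 200 camera calls.

### The job

Press the ribbed end of the yellow sample hatch on the paint colour meter down once with the fingertips, as far as it goes, so that its push-push catch lets go, then take the hand away and let the hatch spring open by itself. Watch it for a couple of seconds to be sure that it stays open, without touching the meter or pushing the hatch shut again. Leave the jars, tin, cup and tools around it where they are, and pick nothing up.

Things in the scene. Friction and masses are not known exactly. Their poses are not given: they have to be found in the camera images.
- meter: Bench-top paint colour meter, fixed to the bench: grey box 200 (x) x 140 (y) mm, its deck 70 mm above the bench, display on the rear half. Origin at the centre of its underside; own x points from its front to its rear, y to its left, z up; it is turned about the vertical only.
- hatch_press (a point): Where to press: centre of the black thumb ribs on top of the yellow sample hatch, 18 mm behind its front edge, half-way across. The hatch is a flat lid 80 mm (meter's x) x 70 mm (y) x 10 mm thick over a well in the front half of the deck; shut, its level top stands 10 mm proud of the deck, 80 mm above the bench. Pressing here takes 3 to 4 N; the catch lets go 5 mm down, and a firm stop comes at 7.5 mm.
- hatch_hinge (a point): Middle of the hatch's hinge line, along the meter's y at the hatch's rear edge, level with the deck and 62 mm behind the ribs. After the press, as the finger lifts away, a spring swings the hatch's front edge up and back in about 1 s, to 76 mm above the deck: leave that space free. It stays up; pressed fully down again, it latches shut.
- hatch (a joint): Hatch angle about its hinge, rad: 0 shut and latched, down to -0.125 when pressed in to the stop, 1.25 fully open against its stop.
- catch (a joint): Sideways position of the hidden catch pin under the hatch, m; needs no attention. About 0 latched, +0.009 with the hatch open; while the hatch is pressed in it is positive if the latched hatch is being let go, and negative only if an already opened hatch is being pushed shut again.
- jar_green: Bystander: closed pigment jar, green, white cap, 66 mm across, 95 mm tall, standing loose near the meter. Not to be moved.
- jar_yellow: Bystander: closed pigment jar, yellow, white cap, 66 mm across, 95 mm tall, standing loose near the meter. Not to be moved.
- tin_purple: Bystander: small paint tin with purple band, 70 mm across, 85 mm tall, standing loose near the meter. Not to be moved.
- cup: Bystander: white plastic mixing cup, 72 mm across the rim, 80 mm tall, standing loose near the meter. Not to be moved.
- sanding_block: Bystander: cork sanding block, 70 x 45 x 30 mm, standing loose near the meter. Not to be moved.
- brush: Bystander: paint brush lying flat on the bench, loose. Not to be moved.
- scraper: Bystander: scraper lying flat on the bench, loose. Not to be moved.
There are look-alikes about, which are no part of the job. Several things look just like the meter: the one meant starts farthest to the robot's left.

How it is judged:
On the way, in this order (a step that is already met when the one before it is completed fails the run):
1. the fingers press the hatch in until the catch lets go (value of joint hatch below -0.09 rad and value of joint catch above 0.003 m and not (contact force between the fingers and meter below 0.3 N)), for 0.05 s.
2. the hatch has sprung open and stays open for a second with nothing touching the meter (value of joint hatch above 1.1 rad and contact force between each of the arm, the fingers and meter below 0.3 N), for 1 s.
At the end, for the whole second after the job is handed in: The hatch stands open at rest (more than 1.1 rad, of 1.25), nothing touches the meter, and every bystander is within 30 mm of where it began (all of step 2 and value of joint hatch below 1.35 rad and velocity of joint hatch between -0.2 and 0.2 rad/s and not (distance of jar_green from where it was at the start of the episode above 0.03 m) and not (distance of jar_yellow from where it was at the start of the episode above 0.03 m) and not (distance of tin_purple from where it was at the start of the episode above 0.03 m) and not (distance of cup from where it was at the start of the episode above 0.03 m) and not (distance of sanding_block from where it was at the start of the episode above 0.03 m) and not (distance of brush from where it was at the start of the episode above 0.03 m) and not (distance of scraper from where it was at the start of the episode above 0.03 m)).
It fails at once if a bystander is moved, lifted or carried more than 30 mm (distance of any of jar_green, jar_yellow, tin_purple, cup, sanding_block, brush, scraper from where it was at the start of the episode above 0.03 m).
It fails at once if the opened hatch is pressed in a second time (value of joint hatch below -0.03 rad and value of joint catch below -0.002 m).
It also fails if it takes over 29 s, if anything falls off the work surface, if the arm or the gripper's body presses on something with over 40 N, if the wrist force passes 120 N, or if a joint passes its speed limit or range.

## Working session

There is one attempt and no reset: what is moved stays moved. The work goes in short steps, Python scripts to look and compute and a shell command to move; the robot and the scene stay as the last step left them, time stands still between calls to the robot, and variables do not carry over. Pictures are saved under pics/ and viewed, at most 10 in all, crops included, and the job is handed in when it is done.

```bash
mkdir -p pics; ls; python3 - <<'E'
from cell import *
import cv2,pickle
d={}
for n in("scene","top"):
    s=snapshot(n);d[n]=s;cv2.imwrite(f"pics/{n}0.png",s["frame"][:,:,::-1])
    print(n,s["fx"],s["cx"],s["cy"],s["cam_to_world"])
pickle.dump(d,open("d.pkl","wb"));o=get_obs();print(o)
E
```

```text
pics
scene 385.4475689000579 257.9630699375835 194.0738294081735 [[ 0.46599255  0.69164314 -0.55179771  1.11563667]
 [ 0.88473443 -0.35734232  0.2992515  -0.28955985]
 [ 0.00979457 -0.6276434  -0.77843935  0.89244743]
 [ 0.          0.          0.          1.        ]]
top 468.5984891191855 253.3679994242373 189.80291389945464 [[-0.03083763 -0.99755473  0.06271837  0.4288826 ]
 [-0.99951632  0.03102903  0.0020798  -0.00569098]
 [-0.00402081 -0.0626239  -0.9980291   1.42427398]
 [ 0.          0.          0.          1.        ]]
{'time': 0.1, 'joint_pos': array([1.08338288e+00, 3.13938018e-01, 4.50832899e-02, 1.30360908e+00,
       5.21099891e-07, 1.43120383e+00]), 'dq': array([ 0.00054443, -0.0015399 ,  0.00317431,  0.00050387,  0.00025169,
       -0.00037484]), 'joint_torque': array([ 3.22580447e-03, -4.81726384e+01,  2.99244440e+01,  1.27508288e-02,
       -9.73897613e-05,  1.96442994e-05]), 'tool_pos': array([0.19577438, 0.54015228, 0.23048701]), 'ee_rot': array([-2.57367679e-04,  1.73035090e-01,  9.84915307e-01, -7.93023820e-04]), 'force': array([ 0.04724882, -0.20784344, -0.2820215 ]), 'torque': array([ 0.00636868, -0.00063426,  0.06005015]), 'finger_force': 0.0, 'finger_gap': 0.08526814556586333}
```

View pics/top0.png

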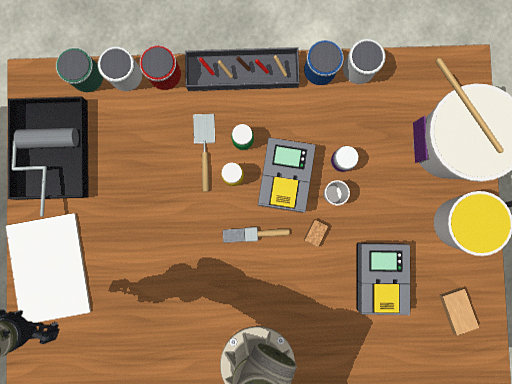

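View pics/scene0.png

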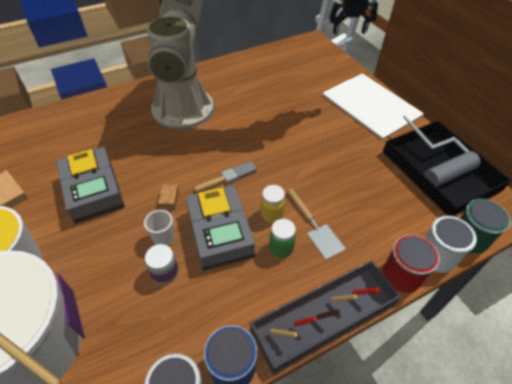

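The top view shows the target meter (leftmost of the two) at about (290,175), with its yellow hatch at (284,192). The display is to the rear and the ribs at about (283,200). The jars, tin, cup and block stand around it, and the decoy is at (385,278).

```bash
cat > h.py <<'E'
import numpy as np,cv2
def ray(s,uv,z):
    T=s["cam_to_world"];d=T[:3,:3]@[(uv[0]-s["cx"])/s["fx"],(uv[1]-s["cy"])/s["fy"],1]
    return T[:3,3]+d*(z-T[2,3])/d[2]
def hatch(s,box):
    x0,y0,x1,y1=box
    h=cv2.cvtColor(s["frame"],cv2.COLOR_RGB2HSV)
    m=np.zeros(h.shape[:2],np.uint8);m[y0:y1,x0:x1]=cv2.inRange(h,(20,150,120),(32,255,255))[y0:y1,x0:x1]
    m=cv2.morphologyEx(m,cv2.MORPH_CLOSE,np.ones((5,5)))
    c=max(cv2.findContours(m,0,1)[0],key=cv2.contourArea)
    w=np.array([ray(s,p,.08)[:2] for p in c[:,0].astype(float)])
    r=cv2.minAreaRect((w*1000).astype(np.float32))
    return r,cv2.boxPoints(r)
E
python3 - <<'E'
from h import *
import pickle
d=pickle.load(open("d.pkl","rb"))
print(hatch(d["top"],(262,165,312,212)))
print(hatch(d["scene"],(190,180,240,220)))
s=d["top"]
for n,p,z in [("green",(242,137),.095),("yel",(232,174),.095),("tin",(346,158),.085),("cup",(338,193),.08),("block",(317,233),.03),("hatch",(284,192),.08)]: print(n,ray(s,p,z).round(3))
f=cv2.resize(s["frame"][125:250,190:370],None,fx=4,fy=4,interpolation=2);cv2.imwrite("pics/c1.png",f[:,:,::-1])
E
```

```text
(((504.898681640625, -90.22896575927734), (69.72451782226562, 81.02373504638672), 79.3991470336914), array([[ 458.66476, -117.04341],
       [ 538.30566, -131.94902],
       [ 551.13257,  -63.41452],
       [ 471.4917 ,  -48.50891]], dtype=float32))
(((505.408935546875, -94.30320739746094), (71.1443862915039, 86.31512451171875), 78.81417846679688), array([[ 456.17053, -120.82744],
       [ 540.84595, -137.57185],
       [ 554.64734,  -67.77898],
       [ 469.97192,  -51.03456]], dtype=float32))
green [0.665 0.025 0.095]
yel [0.559 0.057 0.095]
tin [ 0.596 -0.272  0.085]
cup [ 0.497 -0.245  0.08 ]
block [ 0.382 -0.187  0.03 ]
hatch [ 0.504 -0.091  0.08 ]
```

View pics/c1.png

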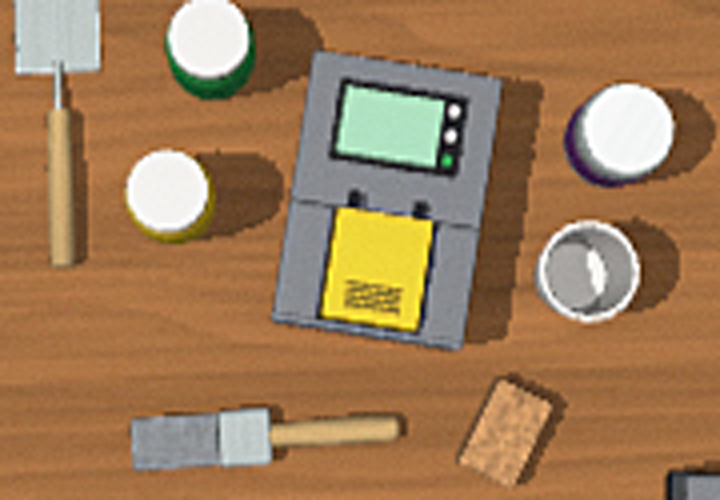

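The crop confirms the ribs at crop (372,297), which is full-image (283,199). The hatch is latched and the meter's yaw is about -10.5°. The press point comes out at about (0.483, -0.088). The tool's yaw is already close enough, so I'll translate there and shut the fingers on the way.

```bash
python3 -m inch '[[[-1,-35,-35,0,0],[-1,-35,-35,0,0],[-1,-35,-35,0,0],[-1,-35,-35,0,0],[-1,-35,-35,0,0],[-1,-35,-35,0,0],[-1,-35,-35,0,0],[-1,-35,-35,0,0],[-1,-35,-35,0,0],[-1,-35,-35,0,0]]]' 20
cat > go.py <<'E'
from cell import *
import sys,numpy as np
from scipy.spatial.transform import Rotation as R
o=get_obs();q=o["ee_rot"]
d=np.array([float(a) for a in sys.argv[1:4]])-o["tool_pos"]
print(o["time"],o["tool_pos"],"gap",o["finger_gap"],"F",o["force"],"tool mm",R.from_quat(q[[1,2,3,0]]).inv().apply(d)*1000)
E
python3 go.py .483 -.088 .12
```

```text
time: 1.35
tool_pos: [0.406, 0.0907, 0.2311]
ee_rot: [-0.0, 0.173, 0.985, 0.0]
force: [0.4, 0.8, -0.7]
finger_gap: -0.0001
finger_force: 0.0
1.35 [0.40599164 0.09071544 0.2311278 ] gap -0.00013252185304912467 F [ 0.43920735  0.76495718 -0.7109208 ] tool mm [-133.33663748 -141.77659607  111.08385171]
```

```bash
python3 -m inch '[[[-1,-33,-35,0,0],[-1,-33,-35,0,0],[-1,-33,-35,10,0],[-1,-33,-35,20,0],[-1,0,0,40,0],[-1,0,0,30,0],[-1,0,0,0,0],[-1,0,0,0,0]]]'
python3 go.py .483 -.088 .08
python3 - <<'E'
from cell import *
import cv2
s=snapshot("wrist");cv2.imwrite("pics/w.png",s["frame"][:,:,::-1])
s=snapshot("scene");cv2.imwrite("pics/s2.png",cv2.resize(s["frame"][140:300,120:320],None,fx=3,fy=3)[:,:,::-1])
E
```

```text
time: 2.35
tool_pos: [0.4826, -0.0844, 0.1322]
ee_rot: [0.0, 0.173, 0.985, -0.0]
force: [0.1, -0.4, 1.1]
finger_gap: -0.0
finger_force: 0.0
2.35 [ 0.48260186 -0.08439551  0.13220416] gap -6.8541393776580855e-06 F [ 0.11400311 -0.35472684  1.12339071] tool mm [-1.55608276 -3.25692384 52.20532999]
```

View pics/s2.png

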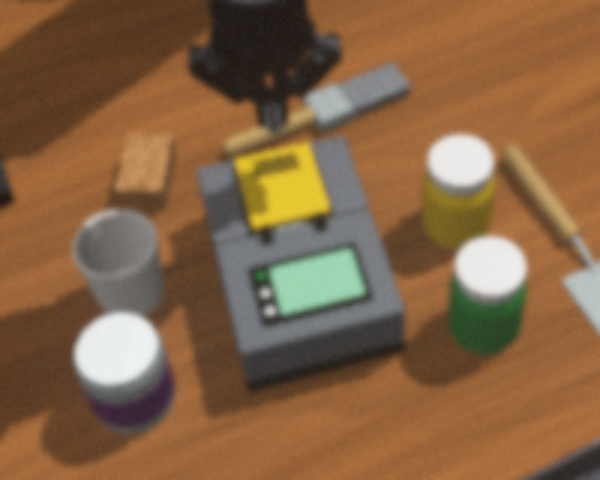

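View pics/w.png

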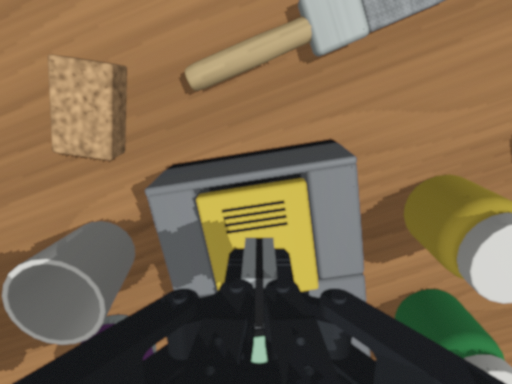

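Both views show the shut fingers above the hatch's front end and the ribs at about (255,216) in the wrist picture. I'll check the rib position from the wrist view.

```bash
python3 - <<'E'
from cell import *
from h import *
s=snapshot("wrist")
print(ray(s,(255,216),.08))
for p in [(197,196),(305,179),(318,290)]: print(ray(s,p,.08))
E
```

```text
[ 0.48490445 -0.08750241  0.08      ]
[ 0.45966579 -0.11715564  0.08      ]
[ 0.47212133 -0.04987264  0.08      ]
[ 0.55227752 -0.0654192   0.08      ]
```

The three views agree: press point (0.484, -0.0875).

```bash
python3 -m inch '[[[-1,-2,-3,20,0],[-1,0,0,20,0],[-1,0,0,5,0],[-1,0,0,0,0],[-1,0,0,0,0]]]'; python3 go.py .484 -.0875 .08
```

```text
time: 3.12
tool_pos: [0.4838, -0.088, 0.0873]
ee_rot: [0.001, 0.173, 0.985, -0.0]
force: [0.3, 0.2, -0.1]
finger_gap: 0.0001
finger_force: 0.0
3.125 [ 0.483761   -0.08802716  0.08729818] gap 0.00014419744119054828 F [ 0.34224166  0.18212656 -0.10576562] tool mm [-0.03230285  0.57653171  7.29828771]
```

```bash
python3 -m inch '[[[-1,0,0,4,0],[-1,0,0,4,0],[-1,0,0,3,0],[-1,0,0,2,0],[-1,0,0,0,0]]]'; python3 go.py .484 -.0875 .073
```

```text
time: 3.75
tool_pos: [0.4827, -0.0878, 0.0732]
ee_rot: [-0.0, 0.173, 0.985, 0.0]
force: [-1.5, 0.4, 3.2]
finger_gap: 0.0005
finger_force: 1.6
3.75 [ 0.48272357 -0.08780626  0.07320293] gap 0.0005109736047343666 F [-1.48348496  0.36829701  3.15751139] tool mm [-1.09566504  0.72307577  0.20230726]
```

```bash
python3 -m inch '[[[-1,0,0,1,0],[-1,0,0,0,0]]]'
```

```text
time: 4.0
tool_pos: [0.4827, -0.0878, 0.0729]
ee_rot: [-0.0, 0.173, 0.985, -0.0]
force: [-5.1, -0.4, 8.6]
finger_gap: -0.0003
finger_force: 4.7
```

The force has jumped to 8.6 N, so the hatch is at the firm stop. Now I'll lift away quickly.

```bash
python3 -m inch '[[[-1,0,0,-30,0],[-1,5,0,-55,0],[-1,20,0,-50,0],[-1,20,0,-40,0],[-1,0,0,0,0],[-1,0,0,0,0],[-1,0,0,0,0],[-1,0,0,0,0],[-1,0,0,0,0],[-1,0,0,0,0]]]'; python3 -m inch '[[[-1,0,0,0,0],[-1,0,0,0,0],[-1,0,0,0,0],[-1,0,0,0,0],[-1,0,0,0,0],[-1,0,0,0,0],[-1,0,0,0,0],[-1,0,0,0,0],[-1,0,0,0,0],[-1,0,0,0,0]]]'
python3 - <<'E'
from cell import *
import cv2
s=snapshot("scene");cv2.imwrite("pics/s3.png",cv2.resize(s["frame"][100:300,120:320],None,fx=3,fy=3)[:,:,::-1])
E
```

```text
time: 5.25
tool_pos: [0.4407, -0.0725, 0.247]
ee_rot: [-0.0, 0.173, 0.985, 0.0]
force: [-0.4, -0.3, -1.2]
finger_gap: -0.0
finger_force: 0.0
time: 6.5
tool_pos: [0.4407, -0.0725, 0.2473]
ee_rot: [0.0, 0.173, 0.985, 0.0]
force: [0.5, -0.3, 0.4]
finger_gap: -0.0001
finger_force: 0.0
```

View pics/s3.png

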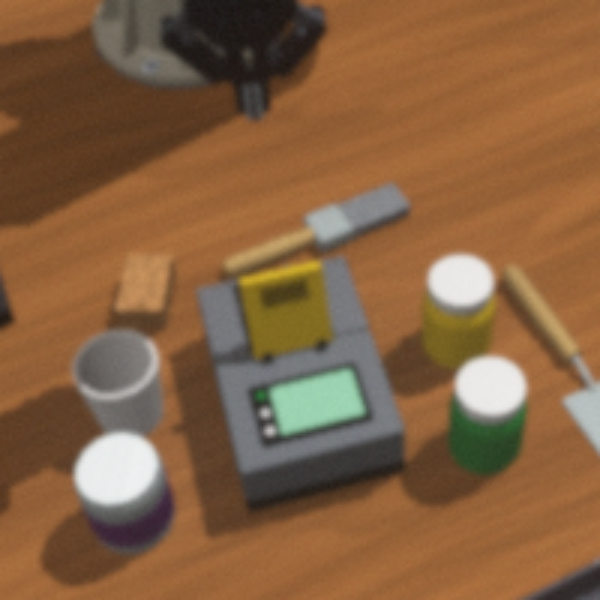

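The hatch stands open (crop about (285,310), shaded face towards the camera), the hand is clear, and the bystanders are where they were. I'll watch a little longer, then hand in.

```bash
python3 -m inch '[[[-1,0,0,0,0],[-1,0,0,0,0],[-1,0,0,0,0],[-1,0,0,0,0],[-1,0,0,0,0],[-1,0,0,0,0],[-1,0,0,0,0],[-1,0,0,0,0],[-1,0,0,0,0],[-1,0,0,0,0]]]'
python3 - <<'E'
from cell import *
import cv2
s=snapshot("scene");f=cv2.resize(s["frame"][100:300,120:320],None,fx=3,fy=3)[:,:,::-1]
print("change since last:",cv2.absdiff(f.copy(),cv2.imread("pics/s3.png"))[200:].mean())
cv2.imwrite("pics/s4.png",f)
E
```

```text
time: 7.8
tool_pos: [0.4407, -0.0725, 0.2473]
ee_rot: [0.0, 0.173, 0.985, 0.0]
force: [-0.1, 0.6, 0.2]
finger_gap: -0.0001
finger_force: 0.0
change since last: 1.3180625
```

View pics/s4.png

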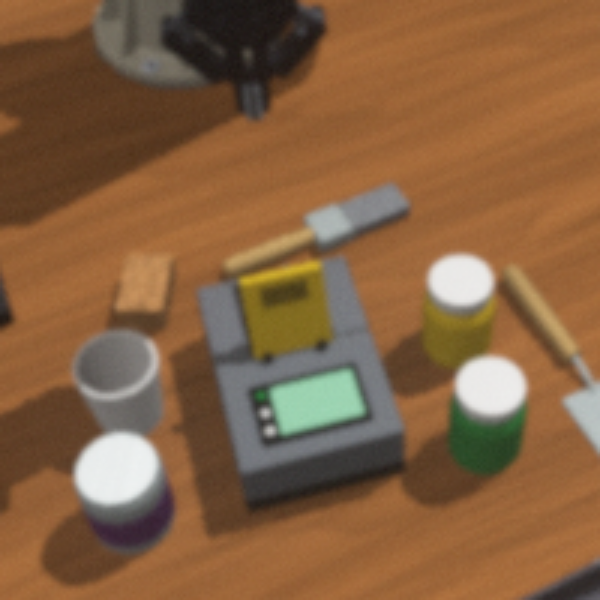

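The picture is unchanged: the hatch is still open at (285,310) and nothing has moved.

```bash
python3 -c "from cell import *; print(sign_off())"
```

```text
the job is handed in; nothing more can be done
None
```

I pressed the hatch once to its stop and lifted away; it sprang open and stayed open for over two seconds with nothing touching the meter or moved around it, and I have handed the job in (no verdict was shown).

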